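# Turn a painted roundabout island over with a spatula

## Robot

A 7-joint arm with a two-finger parallel gripper is mounted at the origin on a cart in front of the work surface, level with it; the furniture and walls round the work are solid. World frame = base frame: x ahead of the robot, y to its left, z up, the work surface at z = 0. Lengths are in m, angles in rad, forces in N, time in s.
With the tool pointing down it reaches from about 0.4 to 0.9 m from the base axis. Payload 5.5 kg.
Tool frame: the origin (TCP) lies at the very end of the fingers, on their centre line; the grasp point (between the pads) lies 19 mm behind it; z points along the fingers, y is the line along which they close (so a half turn about z gives the same grasp; the last joint's range is limited). The gripper opens to 92 mm and grips with 3 to 60 N. Pads are 19 mm wide; open, the fingers measure 130 mm over their backs; the gripper's body (75 mm by 190 mm) begins 47 mm behind the grasp point.
Start: joints at [-0.984, 0.501, -0.427, 1.55, 0.221, 1.138, -0.21], TCP at [0.207, 0.616, 0.227] pointing down, gripper open.
Joint ranges: [-2.88, 2.88], [-0.31, 2.03], [-1.54, 1.56], [0.2, 2.42], [-1.41, 4.55], [0.19, 2.02], [-2.57, 2.57]. Speed limits (rad/s): [2.57, 2.57, 3.14, 3.14, 3.14, 3.14, 3.14].

## Interface

Orientations are given as a 3x3 rotation matrix whose columns are the frame's x, y, z axes.
In Python, from cell import * gives the robot as it stands.
- The arm moves only by the tool arm_command, never from a script. Its argument "rows" is a list that holds one entry, the list of rows, each a list of 6 numbers: the shift along the tool's x, y, z in units of 0.3 m (1.0 is 0.3 m), then the turn, a rotation vector about the tool's x, y, z in units of pi/2 rad (1.0 is pi/2 rad). A call has exactly 5 rows; each row is the pose to reach, as a shift and turn from the pose commanded when the call began, along the tool's axes at that moment; what a row does not reach only later rows make up. A row lasts 1/8 s, in which the tool goes at most 62.5 mm and 10.7 degrees, less where a joint would pass 70% of its speed; a pose out of reach is approached as far as the arm can. A call with a number of a shift or a turn outside -1 to 1 is refused whole. A call with a gripper value outside its range is refused whole. "fingers" is the finger opening in mm, from 0 to 91.8, set as the call begins (left out, the last holds). The fingers move at their own pace and stop on an object; the grip force is fixed at half the most. Time passes only in rows, so rows that repeat a pose let the fingers close, or fill a call up. It gives the time, the measured TCP pose, the force, the opening and the grip force at its end, in the units of the state.
- state(): the state, without advancing time (a new reading comes with each control period).
- get_image(name): name is "scene" or "top"; returns a dict with "img" (384x512x3 uint8, red, green, blue), "mtx" (3x3 intrinsics, pixels), "rvec" (rotation vector, rad) and "tvec" (3), from world to camera coordinates, as OpenCV has them. Camera axes: x right, y down, z forward; pixel columns grow to the right and rows downward; lengths in m; the calibration is good to about 2 mm. A picture is of the moment at which its call begins. There is no depth.
- job_done(): hands the job in; it is judged then, once.
The state is a dict: "time_s": time; "qpos": joint angles; "dq": joint speeds; "tau": joint torques, N m; "tcp_pos": TCP position; "tool_rot": TCP orientation; "force": force on the tool from outside, world axes, zero at the start; "wrist_torque": the same for the moment, N m; "finger_gap": finger opening in m; "grip_force": force on a finger pad.
Only numpy, scipy, OpenCV 4.12 (cv2) and the standard library are available. Lean on these libraries where they do the work, as an engineer would, in place of code of your own. Each camera call takes 0.05 s, during which the arm holds its last target. There are 200 camera calls.

## Task

Take the spatula from its rest and use it to turn the green disc over, so that it lies flat on the raised cork bed of the painting board with its bare wooden face up; then lay the spatula back in its rest. The disc is still tacky, so never touch it with the gripper or arm, only with the spatula, and leave the paint tin, the marker pen and the cream car where they are.

Things in the scene. Friction and masses are not known exactly. Their poses are not given: they have to be found in the camera images.
- board: fixed painting board on feet, 120 mm wide (x), y from -185 to +125 mm. Origin on the table under the middle of the step edge, z up. For y < 0 its top is bare plywood, 22 mm above the table; for y > 0 a cork bed over the whole width, top 30 mm above the table. The upright 8 mm step at y = 0 runs along x: a disc pushed along +y stops against it and can be tipped up and over it on to the cork
- step (a point): foot of the 8 mm step, middle of its length, on the plywood's top (22 mm above the table); axes as the board
- island: loose disc, 80 mm across, 8 mm thick, about 50 g, friction 0.4. Both rims are bevelled, 3 mm high over 6.5 mm of radius, so a blade edge kept on the plywood gets under. Origin at the centre of its bare wooden face; z points through the disc to the green face with a thin white ring (up at the start, down when turned over). Starts green side up on the plywood, 5 to 25 mm short of the step
- island_centre (a point): centre of the disc, mid thickness (4 mm from either face)
- spatula: loose cranked spatula, 95 g. Origin in the middle of its wooden handle: 100 mm long (y), 16 wide (x), 18 high (z, up). A neck drops from its front to a flat steel blade, 50 mm wide, 58 long, 2 thick, from y 64, z -25 mm, pitched about 20 degrees down. The blade may be bent up to 5 degrees either way: its front edge is at y 117 to 120, z -41 to -51 mm. Grip mid handle across x, keep it level
- rest: fixed spatula rest, base 46 x 96 x 8 mm, two 8 mm thick forks 72 mm apart along y (64 mm clear between). Origin on the table under its middle, z up. Fork seats are flat, 57 mm above the table, with flared cheeks to 74 mm, about 23 mm apart at the seat. The handle lies in both forks along y, blade towards +y
- rest_seat (a point): where the middle of the handle lies when the spatula is in its rest: 66 mm above the table, over the rest's origin; axes as the rest
- tin_green: bystander: small paint tin with a dark green lid, 33 mm across, 34 mm high; origin at the centre of its underside
- marker: bystander: yellow and white marker pen lying along its y, 12 x 115 mm; origin under its centre
- car: bystander: cream model car, 22 x 55 x 20 mm, long along its y; origin under its centre
Things that resemble listed ones, but are neither listed nor needed, are in the scene too. Leave any turquoise look-alike of the spatula alone.

How it is judged:
On the way, in this order (a step that is already met when the one before it is completed fails the run):
1. the spatula is out of its rest (distance between spatula and rest_seat above 0.04 m), for 0.1 s.
2. the disc is tipped up steeply (40 to 90 degrees) by the spatula, which touches it (angle between island's own z axis and vertical between 0.7 and 1.57 rad and contact force between spatula and island above 0.02 N), for 0.05 s.
At the end, for the whole second after the job is handed in: Disc flat (4 degrees) and still on the cork, bare face up, its centre 20 to 115 mm past the step and within 50 mm of the midline; spatula still in both forks of its rest, handle middle within 15 mm of the seat point, level and aligned within 8 degrees; bystanders within 15 mm of where they stood (angle between island's own z axis and vertical above 3.06 rad and y of island_centre in the frame of board between 0.02 and 0.115 m and x of island_centre in the frame of board between -0.05 and 0.05 m and z of island_centre in the frame of board between 0.031 and 0.037 m and linear speed of each of island, spatula below 0.01 m/s and distance between spatula and rest_seat below 0.015 m and angle between the y axis of spatula and the y axis of rest, either way round below 0.15 rad and angle between spatula's own z axis and vertical below 0.15 rad); the robot touches nothing.
It fails at once if the fingers or the arm touch the disc (contact force between any of the fingers, the arm and island above 0.2 N).
It fails at once if the disc falls off the board (height (world z) of island_centre below 0.018 m).
It fails at once if the paint tin, the marker pen or the car is moved more than 15 mm (distance of any of tin_green, marker, car from where it was at the start of the episode above 0.015 m).
It also fails if it takes over 51 s, if anything falls off the work surface, if the arm or the gripper's body presses on something with over 40 N, if the wrist force passes 120 N, or if a joint passes its speed limit or range.

## Working session

There is one attempt and no reset: what is moved stays moved. The work goes in short steps, Python scripts to look and compute and a tool call to move; the robot and the scene stay as the last step left them, time stands still between calls to the robot, and variables do not carry over. Pictures are saved under pics/ and viewed, at most 10 in all, crops included, and the job is handed in when it is done.

Besides the shell and the picture viewer there is one more tool, called after "Request:" in YAML: its name, and indented under it one key for each argument. arm_command: Moves the arm, as the interface text tells. Shifts and turns lie within -1 to 1; 1 stands for 0.3 m of shift or pi/2 rad of turn. Its arguments: {"type":"object","properties":{"rows":{"type":"array"},"fingers":{"type":"number"}},"required":["rows"]}

```bash
mkdir -p pics
python3 - <<'E'
from cell import *
import cv2,numpy as np
s=state();print(s['time_s'],s['tcp_pos'],s['tool_rot'])
for n in("scene","top"):
    d=get_image(n);cv2.imwrite(f"pics/{n}0.png",d['img'][:,:,::-1])
    np.savez(f"{n}0.npz",**d);R=cv2.Rodrigues(np.array(d['rvec']))[0];print(n,d['mtx'],-R.T@np.array(d['tvec']).ravel())
E
```

```text
0.0 [0.20661673 0.61551246 0.22566507] [[-9.48053743e-01  3.18109438e-01 -6.97428190e-04]
 [ 3.18110197e-01  9.48051854e-01 -1.89330906e-03]
 [ 5.89186052e-05 -2.01681776e-03 -9.99997964e-01]]
scene [[431.03148264   0.         262.15314141]
 [  0.         431.03148264 191.45049076]
 [  0.           0.           1.        ]] [-0.07149955 -0.83021103  1.04395208]
top [[370.65800848   0.         253.81835256]
 [  0.         370.65800848 188.71596376]
 [  0.           0.           1.        ]] [ 0.46126779 -0.16886795  1.05382754]
```

View pics/scene0.png

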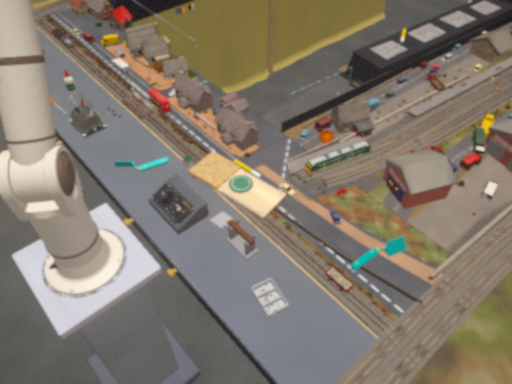

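View pics/top0.png

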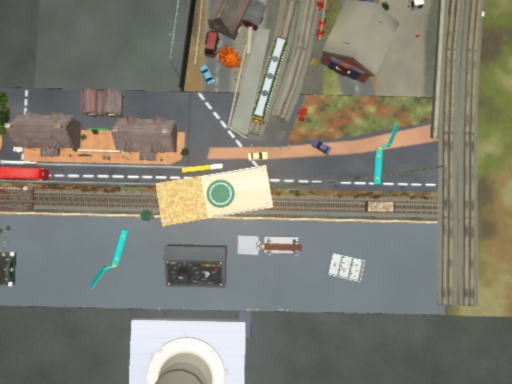

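```bash
cat > h.py <<'E'
import cv2,numpy as np
def cam(n):
    d=dict(np.load(n));d['R']=cv2.Rodrigues(d['rvec'])[0];d['t']=d['tvec'].ravel();return d
def ray(d,uv,z):
    uv=np.atleast_2d(uv).astype(float)
    r=np.c_[uv,np.ones(len(uv))]@np.linalg.inv(d['mtx']).T@d['R'];c=-d['R'].T@d['t']
    return c+r*((z-c[2])/r[:,2])[:,None]
def quad(d,m,z):
    c=max(cv2.findContours(m.astype(np.uint8),0,2)[0],key=cv2.contourArea)
    w=ray(d,c[:,0],z)[:,:2]; r=cv2.minAreaRect((w*1000).astype(np.float32)); return r,len(c),cv2.contourArea(c)
def tri(d1,p1,d2,p2):
    A=[d['mtx']@np.c_[d['R'],d['t']] for d in(d1,d2)]
    X=cv2.triangulatePoints(A[0],A[1],np.array(p1,float),np.array(p2,float)).ravel();return X[:3]/X[3]
E
python3 - <<'E'
from h import *
t=cam('top0.npz');s=cam('scene0.npz')
a=cv2.resize(t['img'][140:260,140:310],None,fx=4.7,fy=4.7,interpolation=2)
cv2.imwrite('pics/topc.png',a[:,:,::-1])
a=cv2.resize(s['img'][140:265,170:310],None,fx=4.7,fy=4.7,interpolation=2)
cv2.imwrite('pics/scc.png',a[:,:,::-1])
hsv=cv2.cvtColor(t['img'],cv2.COLOR_RGB2HSV)
for p in[(180,205),(240,200),(212,205),(248,245),(285,250),(275,238),(236,187)]:print(p,hsv[p[1],p[0]],t['img'][p[1],p[0]])
E
```

```text
(180, 205) [ 22 106 246] [246 218 144]
(240, 200) [ 26  49 253] [253 246 204]
(212, 205) [ 27  70 215] [215 210 156]
(248, 245) [105   7 220] [214 217 220]
(285, 250) [ 14  21 161] [161 154 148]
(275, 238) [ 25   7 226] [226 225 220]
(236, 187) [ 27  31 255] [255 252 224]
```

View pics/topc.png

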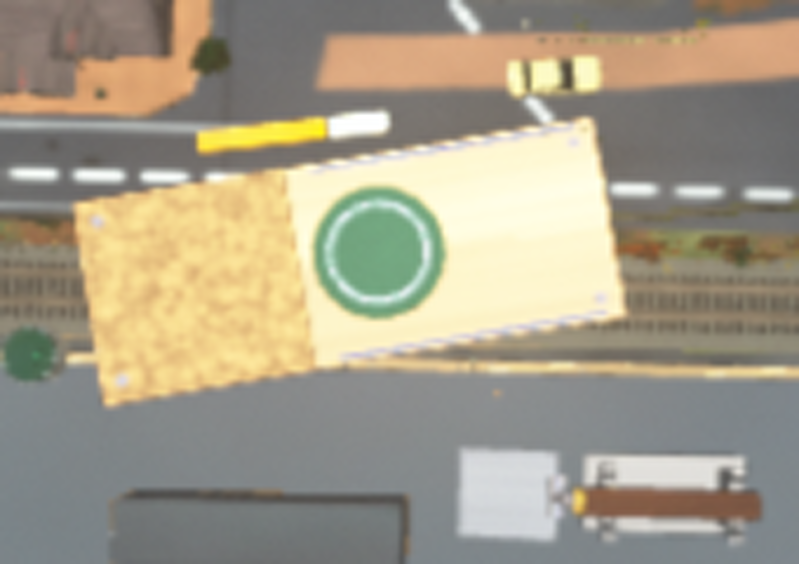

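View pics/scc.png

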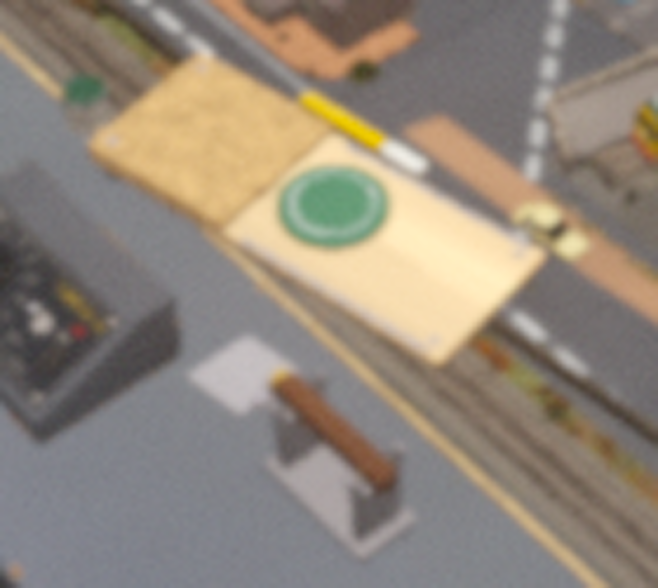

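Run:
```python
from h import *
t=cam('top0.npz');s=cam('scene0.npz')
T=lambda *p:(np.array(p,float)+.5)/4.7-.5+[140,140]
S=lambda *p:(np.array(p,float)+.5)/4.7-.5+[170,140]
f=lambda d,p,z:np.round(ray(d,p,z)[:,:2]*1000).astype(int).tolist()
print('handle top/t',f(t,T((580,502),(760,503)),.075))
print('handle s',f(s,S((283,375),(395,470)),.075))
print('rest t',f(t,T((583,455),(745,457),(742,533),(585,532)),.008))
print('cork t',f(t,T((77,203),(286,170),(314,366),(107,405)),.03),'s',f(s,S((92,142),(202,58),(335,130),(225,228)),.03))
print('ply t',f(t,T((592,118),(625,315)),.022), 's',f(s,S((545,250),(442,360)),.022))
for n,d in(('t',t),('s',s)):
    h=cv2.cvtColor(d['img'],cv2.COLOR_RGB2HSV)
    m=cv2.inRange(h,(60,80,40),(85,255,200))
    m=cv2.morphologyEx(m,3,np.ones((9,9)))
    c=max(cv2.findContours(m,0,2)[0],key=cv2.contourArea)
    print(n,'disc',cv2.boundingRect(c),cv2.minEnclosingCircle((ray(d,c[:,0],d and .029)[:,:2]*1000).astype(np.float32)))
print('tin',f(t,T((30,354)),.034),'marker',f(t,T((197,142),(389,122)),.012),'car',f(t,T((508,76),(600,76)),.02))
print('blade t z~.02',f(t,T((460,448),(456,536),(557,540),(560,455)),.025), 's',f(s,S((188,377),(240,413),(300,375),(250,335)),.02))
print('tri handle',tri(t,T((580,502))[0],s,S((283,375))[0]),tri(t,T((760,503))[0],s,S((395,470))[0]))
print('tri blade',[tri(t,T(a)[0],s,S(b)[0]).round(4).tolist() for a,b in (((460,448),(250,335)),((456,536),(188,377)))])
print('box t',f(t,T((110,500),(405,497)),.06))
```

```text
handle top/t [[368, -202], [369, -303]]
handle s [[368, -207], [373, -305]]
rest t [[389, -206], [390, -303], [345, -301], [343, -208]]
cork t [[531, 96], [554, -27], [439, -46], [414, 74]] s [[418, 73], [528, 90], [553, -31], [438, -54]]
ply t [[590, -207], [473, -228]] s [[591, -206], [476, -231]]
t disc (213, 186, 15, 16) ((505.7380065917969, -82.1917495727539), 21.411226272583008)
s disc (234, 178, 13, 10) ((507.9983215332031, -83.05374145507812), 20.852214813232422)
tin [[442, 119]] marker [[571, 30], [586, -85]] car [[614, -156], [615, -211]]
blade t z~.02 [[393, -133], [341, -132], [340, -191], [390, -192]] s [[346, -132], [353, -177], [401, -178], [397, -131]]
tri handle [ 0.36847206 -0.20347215  0.07146312] [ 0.37085325 -0.30403491  0.07592937]
tri blade [[0.394, -0.134, 0.0253], [0.3433, -0.1334, 0.0239]]
box t [[362, 63], [367, -104]]
```

Request:
arm_command:
  rows:
    - [[-0.2,-0.085,0,0,0,0.09],[-0.4,-0.17,0,0,0,0.18],[-0.6,-0.255,0,0,0,0.27],[-0.8,-0.34,0,0,0,0.36],[-0.997,-0.425,0,0,0,0.444]]
  fingers: 60

```text
time_s: 0.72
tcp_pos: [0.4415, 0.4069, 0.2265]
tool_rot: [[-0.519, 0.855, -0.0], [0.855, 0.519, -0.0], [-0.0, -0.0, -1.0]]
force: [1.0, 0.4, -0.4]
finger_gap: 0.0604
grip_force: 0.0
```

Request:
arm_command:
  rows:
    - [[-0.17,-0.104,0,0,0,0.07],[-0.34,-0.208,0,0,0,0.14],[-0.51,-0.312,0,0,0,0.21],[-0.68,-0.416,0,0,0,0.28],[-0.853,-0.522,0,0,0,0.34]]

```text
time_s: 1.35
tcp_pos: [0.44, 0.1067, 0.2266]
tool_rot: [[-0.012, 1.0, 0.0], [1.0, 0.012, 0.0], [0.0, 0.0, -1.0]]
force: [0.5, -0.4, -0.8]
finger_gap: 0.0603
grip_force: 0.0
```

Request:
arm_command:
  rows:
    - [[-0.2,-0.03,0,0,0,0],[-0.4,-0.06,0,0,0,0],[-0.6,-0.1,0,0,0,0],[-0.8,-0.14,0,0,0,0],[-0.95,-0.18,0,0,0,0]]

```text
time_s: 1.98
tcp_pos: [0.3899, -0.1796, 0.2268]
tool_rot: [[-0.014, 1.0, 0.0], [1.0, 0.014, -0.0], [-0.0, 0.0, -1.0]]
force: [1.0, 0.3, -0.2]
finger_gap: 0.06
grip_force: 0.0
```

Request:
arm_command:
  rows:
    - [[-0.08,-0.03,0.1,0,0,0],[-0.16,-0.06,0.2,0,0,0],[-0.22,-0.08,0.25,0,0,0],[-0.22,-0.08,0.25,0,0,0],[-0.22,-0.08,0.25,0,0,0]]

```text
time_s: 2.6
tcp_pos: [0.3684, -0.2429, 0.1521]
tool_rot: [[-0.016, 1.0, 0.0], [1.0, 0.016, 0.0], [0.0, 0.0, -1.0]]
force: [-0.1, 0.5, -0.8]
finger_gap: 0.06
grip_force: 0.0
```

Request:
arm_command:
  rows:
    - [[-0.02,0.0,0.1,0,0,0],[-0.035,0.003,0.2,0,0,0],[-0.035,0.003,0.3,0,0,0],[-0.035,0.003,0.35,0,0,0],[-0.035,0.003,0.35,0,0,0]]

```text
time_s: 3.22
tcp_pos: [0.3691, -0.2532, 0.0465]
tool_rot: [[-0.017, 1.0, -0.001], [1.0, 0.017, 0.001], [0.001, -0.001, -1.0]]
force: [-0.6, -0.1, -0.2]
finger_gap: 0.0599
grip_force: 0.0
```

Request:
arm_command:
  rows:
    - [[0,0,0,0,0,0],[0,0,0,0,0,0],[0,0,0,0,0,0],[0,0,0,0,0,0],[0,0,0,0,0,0]]
  fingers: 8

```text
time_s: 3.85
tcp_pos: [0.3689, -0.254, 0.0468]
tool_rot: [[-0.015, 1.0, -0.0], [1.0, 0.015, 0.0], [0.0, -0.0, -1.0]]
force: [-1.1, 0.3, 1.7]
finger_gap: 0.0158
grip_force: 30.0
```

Request:
arm_command:
  rows:
    - [[0,0,-0.12,0,0,0],[0,0,-0.25,0,0,0],[0,0.15,-0.25,0,0,-0.02],[0,0.3,-0.25,0,0,-0.06],[0,0.45,-0.25,0,0,-0.09]]

```text
time_s: 4.47
tcp_pos: [0.5052, -0.2517, 0.1217]
tool_rot: [[-0.158, 0.987, 0.0], [0.987, 0.158, 0.0], [0.0, 0.0, -1.0]]
force: [-0.0, -1.5, -0.5]
finger_gap: 0.0156
grip_force: 30.0
```

Request:
arm_command:
  rows:
    - [[0,0.1,0,0,0,-0.024],[0,0.12,0.05,0,0,-0.024],[0,0.12,0.1,0,0,-0.024],[0,0.12,0.1,0,0,-0.024],[0,0.12,0.1,0,0,-0.024]]

```text
time_s: 5.1
tcp_pos: [0.5382, -0.2469, 0.0915]
tool_rot: [[-0.192, 0.981, -0.001], [0.981, 0.192, 0.0], [0.0, -0.001, -1.0]]
force: [0.5, 1.0, -0.7]
finger_gap: 0.0159
grip_force: 30.0
```

```bash
cat > snap.py <<'E'
from cell import *
import cv2,numpy as np,sys
from h import *
k=sys.argv[1];s=state()
O=np.array([.496,-.037]);B=np.array([[.981,.194],[-.194,.981]])
print(s['time_s'],s['tcp_pos'].__repr__(),np.round(s['force'],2),'tcp in board mm',(B@(np.array(s['tcp_pos'][:2])-O)*1000).round(1),'yaw',np.degrees(np.arctan2(s['tool_rot'][1][1],s['tool_rot'][0][1])).round(2))
ims=[]
for n,(u,v) in(("scene",(170,130)),("top",(140,140))):
    d=get_image(n);np.savez(f"{n}{k}.npz",**d)
    ims.append(cv2.resize(d['img'][v:v+130,u:u+170],None,fx=4.6,fy=4.6,interpolation=2)[:299*2])
    cv2.imwrite(f"pics/{n}_{k}.png",ims[-1][:,:,::-1])
E
python3 snap.py 1
```

```text
5.1 array([ 0.53822669, -0.24688612,  0.09150341]) [ 0.46  1.   -0.65] tcp in board mm [   0.7 -214.1] yaw 11.05
```

View pics/top_1.png

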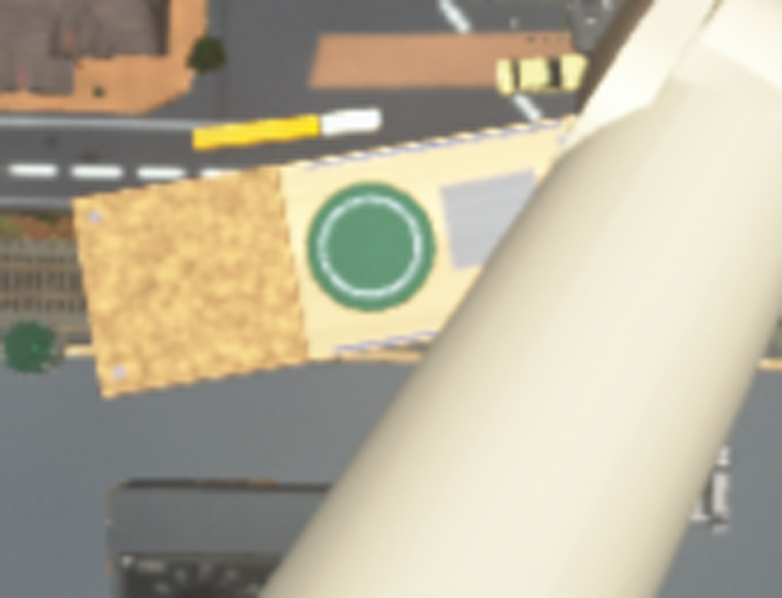

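Request:
arm_command:
  rows:
    - [[-0.01,0,0.04,0,0,0],[-0.02,0,0.08,0,0,0],[-0.02,0,0.11,0,0,0],[-0.02,0,0.118,0,0,0],[-0.02,0,0.118,0,0,0]]

```text
time_s: 5.82
tcp_pos: [0.5406, -0.2521, 0.0559]
tool_rot: [[-0.193, 0.981, -0.001], [0.981, 0.193, 0.0], [0.0, -0.0, -1.0]]
force: [0.1, -0.1, -1.3]
finger_gap: 0.0154
grip_force: 30.0
```

Request:
arm_command:
  rows:
    - [[0,0,0.005,0,0,0],[0,0,0.01,0,0,0],[0,0,0.015,0,0,0],[0,0,0.015,0,0,0],[0,0,0.015,0,0,0]]

```text
time_s: 6.45
tcp_pos: [0.5407, -0.2522, 0.0518]
tool_rot: [[-0.193, 0.981, 0.0], [0.981, 0.193, 0.0], [0.0, 0.0, -1.0]]
force: [-1.2, -0.3, -1.7]
finger_gap: 0.0155
grip_force: 30.0
```

Request:
arm_command:
  rows:
    - [[0,0,0.004,0,0,0],[0,0,0.008,0,0,0],[0,0,0.01,0,0,0],[0,0,0.01,0,0,0],[0,0,0.01,0,0,0]]

```text
time_s: 7.08
tcp_pos: [0.5408, -0.2522, 0.0488]
tool_rot: [[-0.193, 0.981, 0.0], [0.981, 0.193, 0.0], [0.0, 0.0, -1.0]]
force: [-0.5, 0.5, -2.0]
finger_gap: 0.016
grip_force: 30.0
```

Request:
arm_command:
  rows:
    - [[0,0,0.004,0,0,0],[0,0,0.007,0,0,0],[0,0,0.007,0,0,0],[0,0,0.007,0,0,0],[0,0,0.007,0,0,0]]

```text
time_s: 7.7
tcp_pos: [0.5407, -0.2522, 0.0467]
tool_rot: [[-0.193, 0.981, 0.0], [0.981, 0.193, 0.0], [0.0, 0.0, -1.0]]
force: [0.2, -0.6, -0.9]
finger_gap: 0.0157
grip_force: 30.0
```

```bash
python3 snap.py 2
```

```text
7.7 array([ 0.54071973, -0.25220372,  0.04672127]) [ 0.17 -0.6  -0.91] tcp in board mm [   2.1 -219.8] yaw 11.15
```

View pics/scene_2.png

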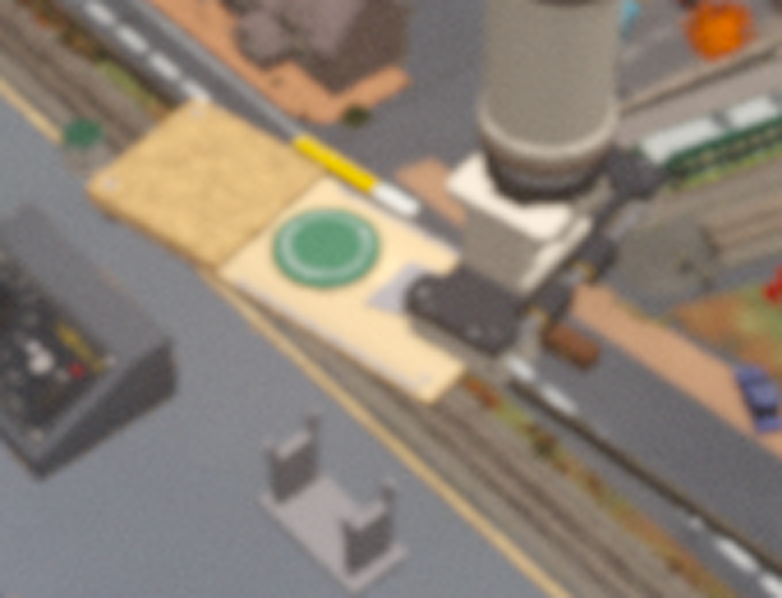

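Request:
arm_command:
  rows:
    - [[0,0,0.002,0,0,0],[0,0,0.004,0,0,0],[0,0,0.004,0,0,0],[0,0,0.004,0,0,0],[0,0,0.004,0,0,0]]

```text
time_s: 8.43
tcp_pos: [0.5407, -0.2522, 0.0455]
tool_rot: [[-0.193, 0.981, 0.0], [0.981, 0.193, 0.0], [0.0, 0.0, -1.0]]
force: [-0.2, -0.5, -0.3]
finger_gap: 0.0157
grip_force: 30.0
```

Request:
arm_command:
  rows:
    - [[0,0,0.002,0,0,0],[0,0,0.004,0,0,0],[0,0,0.004,0,0,0],[0,0,0.004,0,0,0],[0,0,0.004,0,0,0]]

```text
time_s: 9.05
tcp_pos: [0.5407, -0.2522, 0.0443]
tool_rot: [[-0.193, 0.981, -0.0], [0.981, 0.193, 0.0], [0.0, -0.0, -1.0]]
force: [1.0, 0.8, -0.7]
finger_gap: 0.0157
grip_force: 30.0
```

Request:
arm_command:
  rows:
    - [[0,0,0.002,0,0,0],[0,0,0.004,0,0,0],[0,0,0.004,0,0,0],[0,0,0.004,0,0,0],[0,0,0.004,0,0,0]]

```text
time_s: 9.68
tcp_pos: [0.5408, -0.2524, 0.0432]
tool_rot: [[-0.193, 0.981, 0.0], [0.981, 0.193, -0.0], [-0.0, 0.0, -1.0]]
force: [-0.3, -1.0, 0.7]
finger_gap: 0.0156
grip_force: 30.0
```

Request:
arm_command:
  rows:
    - [[0,0,0.002,0,0,0],[0,0,0.004,0,0,0],[0,0,0.004,0,0,0],[0,0,0.004,0,0,0],[0,0,0.004,0,0,0]]

```text
time_s: 10.3
tcp_pos: [0.5409, -0.2524, 0.042]
tool_rot: [[-0.193, 0.981, 0.0], [0.981, 0.193, -0.0], [-0.0, 0.0, -1.0]]
force: [0.7, -2.3, 2.7]
finger_gap: 0.0159
grip_force: 30.0
```

Run:
```python
from cell import *
import numpy as np
for i in range(6):
    s=state();get_image("top");print(s['tcp_pos'].round(4),np.round(s['force'],2),np.round(s['wrist_torque'],3))
```

```text
[ 0.5409 -0.2524  0.042 ] [ 0.69 -2.26  2.68] [-0.172 -0.005  0.026]
[ 0.5409 -0.2523  0.042 ] [ 1.26 -1.98  3.26] [-0.323  0.059  0.04 ]
[ 0.5409 -0.2523  0.042 ] [ 1.41 -2.73  3.  ] [-0.242 -0.02   0.02 ]
[ 0.5408 -0.2523  0.042 ] [-0.41 -1.16  2.95] [-0.157  0.006  0.003]
[ 0.5408 -0.2523  0.042 ] [ 0.5  -2.69  2.87] [-0.274 -0.01   0.038]
[ 0.5408 -0.2523  0.042 ] [ 1.44 -1.9   2.15] [-0.266 -0.092 -0.017]
```

Request:
arm_command:
  rows:
    - [[0.014,0,0,0,0,0],[0.028,0,0,0,0,0],[0.042,0,0,0,0,0],[0.056,0,0,0,0,0],[0.07,0,0,0,0,0]]

```text
time_s: 11.22
tcp_pos: [0.5366, -0.2314, 0.042]
tool_rot: [[-0.193, 0.981, 0.0], [0.981, 0.193, -0.0], [-0.0, 0.0, -1.0]]
force: [-0.3, -2.6, 3.5]
finger_gap: 0.016
grip_force: 30.0
```

Request:
arm_command:
  rows:
    - [[0.014,0,0,0,0,0],[0.028,0,0,0,0,0],[0.042,0,0,0,0,0],[0.056,0,0,0,0,0],[0.07,0,0,0,0,0]]

```text
time_s: 11.85
tcp_pos: [0.5325, -0.2107, 0.0419]
tool_rot: [[-0.193, 0.981, -0.0], [0.981, 0.193, 0.0], [0.0, -0.0, -1.0]]
force: [0.5, -3.0, 2.8]
finger_gap: 0.0157
grip_force: 30.0
```

```bash
python3 snap.py 3
python3 - <<'E'
import cv2,numpy as np
a=cv2.imread('pics/scene_3.png')[100:450,150:560];b=cv2.imread('pics/top_3.png')[100:450,200:580]
cv2.imwrite('pics/b3.png',np.hstack([a,b]))
E
```

```text
11.85 array([ 0.53251452, -0.21072232,  0.04188084]) [ 0.46 -3.03  2.84] tcp in board mm [   2.1 -177.5] yaw 11.15
```

View pics/b3.png

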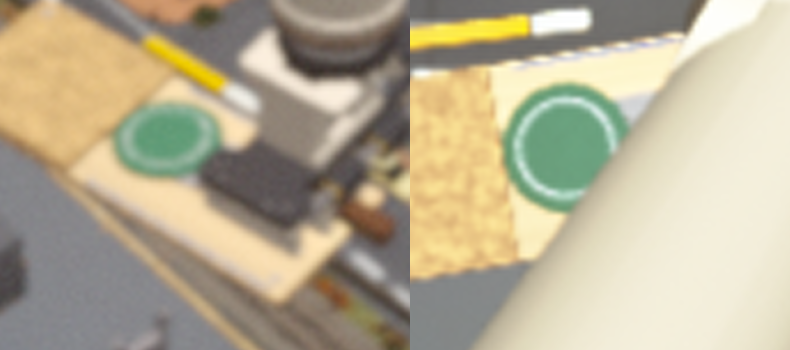

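```bash
cat > g.py <<'E'
from h import *
import sys
O=np.array([.496,-.037]);B=np.array([[.981,.194],[-.194,.981]])
for k in sys.argv[1:]:
  for n in('top','scene'):
    d=cam(f'{n}{k}.npz');h=cv2.cvtColor(d['img'],cv2.COLOR_RGB2HSV)
    m=cv2.inRange(h,(60,60,40),(88,255,200));m[:, :205 if n=='top' else 215]=0;m[:,300:]=0;m[:165]=0;m[225:]=0
    v,u=np.nonzero(m);w=(ray(d,np.c_[u,v],.029)[:,:2]-O)@B.T*1000
    print(k,n,len(u),'min',w.min(0).round(1),'max',w.max(0).round(1),'mean',w.mean(0).round(1))
E
python3 g.py 0 2 3
```

```text
0 top 382 min [-34.1 -82.5] max [ 37.  -11.7] mean [  1.8 -46.6]
0 scene 131 min [-25.8 -81.1] max [ 27.6 -23.4] mean [  3.4 -48.3]
2 top 415 min [-34.5 -83. ] max [ 37.9 -10.8] mean [  1.6 -47. ]
2 scene 141 min [-27.7 -81.4] max [ 28.1 -23.4] mean [  2.9 -49.9]
3 top 370 min [-32.2 -75.3] max [38.  -3.1] mean [  5.1 -37.1]
3 scene 144 min [-29.8 -71.1] max [ 31.1 -15.1] mean [  3.2 -39.5]
```

Request:
arm_command:
  rows:
    - [[0,0,-0.015,0,0,0],[0.003,0,-0.03,0,0,0],[0.006,0,-0.045,0,0,0],[0.009,0,-0.06,0,0,0],[0.014,0,-0.075,0,0,0]]

```text
time_s: 12.58
tcp_pos: [0.5317, -0.2068, 0.0647]
tool_rot: [[-0.193, 0.981, -0.0], [0.981, 0.193, 0.0], [0.0, -0.0, -1.0]]
force: [0.6, -0.4, -1.2]
finger_gap: 0.0157
grip_force: 30.0
```

Request:
arm_command:
  rows:
    - [[0.006,0,-0.018,0,0,0],[0.016,0,-0.034,0,0,0],[0.027,0,-0.049,0,0,0],[0.04,0,-0.063,0,0,0],[0.058,0,-0.079,0,0,0]]

```text
time_s: 13.2
tcp_pos: [0.5283, -0.1895, 0.0884]
tool_rot: [[-0.193, 0.981, -0.0], [0.981, 0.193, 0.0], [0.0, -0.0, -1.0]]
force: [0.1, 1.1, -1.1]
finger_gap: 0.0155
grip_force: 30.0
```

```bash
python3 snap.py 4
python3 - <<'E'
import cv2,numpy as np
a=cv2.imread('pics/scene_4.png')[50:450,150:560];b=cv2.imread('pics/top_4.png')[50:450,200:580]
cv2.imwrite('pics/b4.png',np.hstack([a,b]))
E
```

```text
13.2 array([ 0.52829105, -0.18951598,  0.08838546]) [ 0.11  1.06 -1.05] tcp in board mm [   2.1 -155.9] yaw 11.14
```

View pics/b4.png

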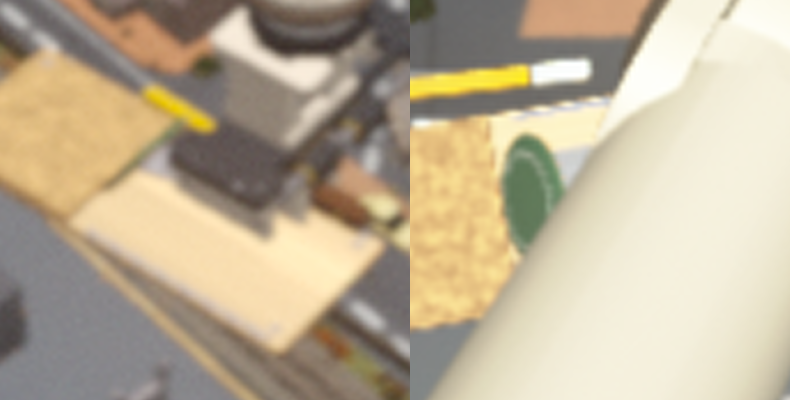

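Request:
arm_command:
  rows:
    - [[0.024,0,-0.012,0,0,0],[0.046,0,-0.022,0,0,0],[0.07,0,-0.028,0,0,0],[0.095,0,-0.031,0,0,0],[0.13,0,-0.03,0,0,0]]

```text
time_s: 13.92
tcp_pos: [0.5208, -0.151, 0.0972]
tool_rot: [[-0.193, 0.981, 0.0], [0.981, 0.193, -0.0], [-0.0, 0.0, -1.0]]
force: [-0.4, -0.1, -1.2]
finger_gap: 0.0157
grip_force: 30.0
```

Request:
arm_command:
  rows:
    - [[0.035,0,0.004,0,0,0],[0.07,0,0.014,0,0,0],[0.1,0,0.024,0,0,0],[0.1,0,0.024,0,0,0],[0.1,0,0.024,0,0,0]]

```text
time_s: 14.55
tcp_pos: [0.5152, -0.1224, 0.0899]
tool_rot: [[-0.193, 0.981, 0.0], [0.981, 0.193, -0.0], [-0.0, 0.0, -1.0]]
force: [-0.2, -0.0, -1.8]
finger_gap: 0.0159
grip_force: 30.0
```

```bash
python3 snap.py 5
python3 - <<'E'
import cv2,numpy as np
a=cv2.imread('pics/scene_5.png')[50:450,50:460];b=cv2.imread('pics/top_5.png')[50:450,60:440]
cv2.imwrite('pics/b5.png',np.hstack([a,b]))
E
```

```text
14.55 array([ 0.51515724, -0.12242652,  0.08992866]) [-0.23 -0.04 -1.84] tcp in board mm [  2.2 -87.5] yaw 11.14
```

View pics/b5.png

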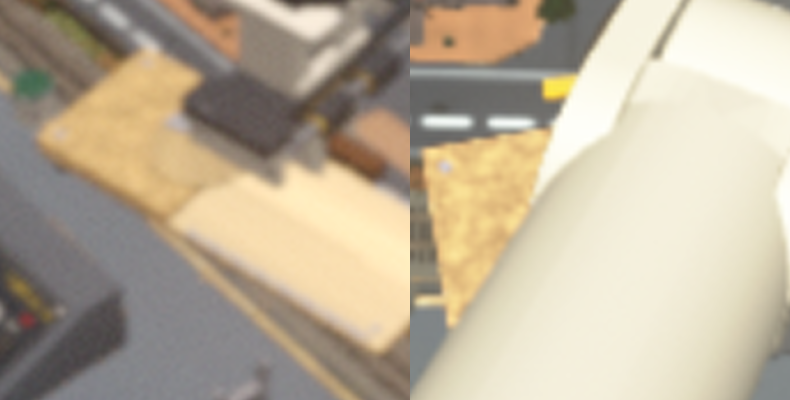

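Request:
arm_command:
  rows:
    - [[0,0,-0.1,0,0,0],[-0.08,0,-0.2,0,0,0],[-0.2,0,-0.2,0,0,0],[-0.33,0,-0.2,0,0,0],[-0.43,0,-0.2,0,0,0]]

```text
time_s: 15.28
tcp_pos: [0.54, -0.2512, 0.1502]
tool_rot: [[-0.192, 0.981, 0.001], [0.981, 0.192, -0.001], [-0.001, 0.0, -1.0]]
force: [0.5, 0.5, -0.9]
finger_gap: 0.0156
grip_force: 30.0
```

```bash
python3 snap.py 6
python3 - <<'E'
import cv2,numpy as np
a=cv2.imread('pics/scene_6.png')[50:450,50:460];b=cv2.imread('pics/top_6.png')[50:450,60:440]
cv2.imwrite('pics/b6.png',np.hstack([a,b]))
E
```

```text
15.275 array([ 0.5400291 , -0.25115468,  0.150241  ]) [ 0.5   0.49 -0.88] tcp in board mm [   1.6 -218.6] yaw 11.05
```

View pics/b6.png

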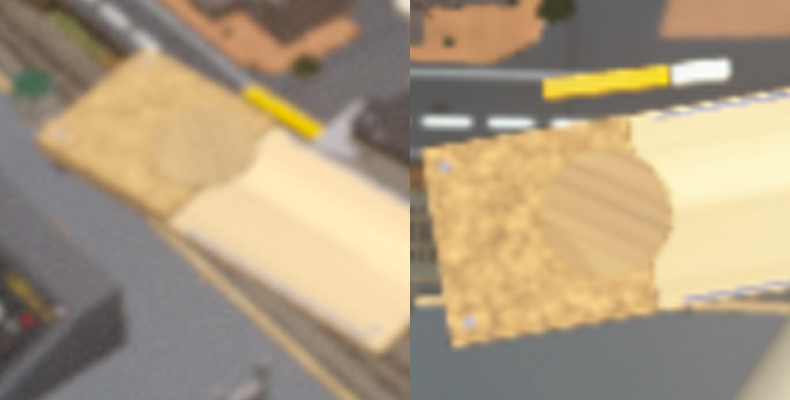

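Request:
arm_command:
  rows:
    - [[0.05,0.003,0.08,0,0,0],[0.1,0.007,0.16,0,0,0],[0.15,0.007,0.24,0,0,0],[0.19,0.007,0.322,0,0,0],[0.2,0.007,0.322,0,0,0]]

```text
time_s: 16.0
tcp_pos: [0.5286, -0.1872, 0.0516]
tool_rot: [[-0.195, 0.981, -0.004], [0.981, 0.195, 0.002], [0.003, -0.004, -1.0]]
force: [-0.4, 0.3, 0.1]
finger_gap: 0.0158
grip_force: 30.0
```

Request:
arm_command:
  rows:
    - [[0.03,0,0,0,0,0],[0.06,0,0,0,0,0],[0.09,0,0,0,0,0],[0.12,0,0,0,0,0],[0.155,0,0,0,0,0]]

```text
time_s: 16.62
tcp_pos: [0.5215, -0.1432, 0.0535]
tool_rot: [[-0.193, 0.981, 0.0], [0.981, 0.193, -0.0], [-0.0, 0.0, -1.0]]
force: [-0.4, 0.1, -1.0]
finger_gap: 0.0157
grip_force: 30.0
```

Request:
arm_command:
  rows:
    - [[-0.05,0,0,0,0,0],[-0.15,0,-0.1,0,0,0],[-0.25,0,-0.2,0,0,0],[-0.35,0,-0.3,0,0,0],[-0.36,0,-0.32,0,0,0]]

```text
time_s: 17.25
tcp_pos: [0.5434, -0.255, 0.1519]
tool_rot: [[-0.188, 0.982, 0.004], [0.982, 0.188, -0.004], [-0.005, 0.004, -1.0]]
force: [0.7, -0.9, -0.3]
finger_gap: 0.0158
grip_force: 30.0
```

```bash
python3 snap.py 7
cat > w.py <<'E'
from h import *
import sys
O=np.array([.496,-.037]);B=np.array([[.981,.194],[-.194,.981]])
for k in sys.argv[1:]:
  for n in('top','scene'):
    d=cam(f'{n}{k}.npz');f=cam(f'{n}0.npz')
    # expected disc pixels: difference from first image in the cork area
    df=np.abs(cv2.GaussianBlur(d['img'],(3,3),0).astype(int)-cv2.GaussianBlur(f['img'],(3,3),0)).max(2)
    v,u=np.mgrid[0:384,0:512];w=((ray(d,np.c_[u.ravel(),v.ravel()],.038)[:,:2]-O)@B.T*1000).reshape(384,512,2)
    m=((df>22)&(np.abs(w[...,0])<58)&(w[...,1]>3)&(w[...,1]<122)).astype(np.uint8)
    m=cv2.morphologyEx(m,3,np.ones((5,5)));m=cv2.morphologyEx(m,2,np.ones((3,3)))
    q=w[m>0];print(k,n,len(q),q.min(0).round(),q.max(0).round(),q.mean(0).round(1))
    s=d['img'][m>0].mean(0).round();print(s)
E
python3 w.py 6 7
```

```text
17.25 array([ 0.54335209, -0.25499264,  0.15192605]) [ 0.69 -0.89 -0.35] tcp in board mm [   4.2 -223. ] yaw 10.86
6 top 1798 [-58.   3.] [ 58. 122.] [ 0.4 63.1]
[223. 184. 124.]Traceback (most recent call last):
  File "w.py", line 12, in <module>
    q=w[m>0];print(k,n,len(q),q.min(0).round(),q.max(0).round(),q.mean(0).round(1))
                              ~~~~~^^^
    return umr_minimum(a, axis, None, out, keepdims, initial, where)
ValueError: zero-size array to reduction operation minimum which has no identity
```

```bash
cat > w.py <<'E'
from h import *
import sys
O=np.array([.496,-.037]);B=np.array([[.981,.194],[-.194,.981]])
for k in sys.argv[1:]:
  for n in('top','scene'):
    d=cam(f'{n}{k}.npz');h=cv2.GaussianBlur(cv2.cvtColor(d['img'],cv2.COLOR_RGB2HSV),(3,3),0)
    v,u=np.mgrid[0:384,0:512];w=((ray(d,np.c_[u.ravel(),v.ravel()],.038)[:,:2]-O)@B.T*1000).reshape(384,512,2)
    roi=(np.abs(w[...,0])<54)&(w[...,1]>-25)&(w[...,1]<118)
    f=h[...,2].astype(np.uint8)
    S=f[roi];th,_=cv2.threshold(S,0,255,cv2.THRESH_OTSU)
    m=(roi&(f<=th)).astype(np.uint8);m=cv2.morphologyEx(m,2,np.ones((5,5)))
    c=max(cv2.findContours(m,0,2)[0],key=cv2.contourArea);q=w[c[:,0,1],c[:,0,0]]
    print(k,n,th,cv2.contourArea(c),'c,r',[np.round(x,1) for x in cv2.minEnclosingCircle(q.astype(np.float32))],q.min(0).round(),q.max(0).round())
E
python3 w.py 6 7
```

```text
6 top 231.0 1392.5 c,r [array([ 4.4, 57.6]), np.float64(74.0)] [-54. -16.] [ 54. 118.]
6 scene 219.0 196.5 c,r [array([ 4.1, 12.9]), np.float64(41.2)] [-35. -18.] [43. 51.]
7 top 232.0 1314.0 c,r [array([ 5.6, 61.9]), np.float64(71.3)] [-54.   0.] [ 54. 118.]
7 scene 231.0 851.5 c,r [array([-1.1, 52.8]), np.float64(75.7)] [-54. -14.] [ 54. 118.]
```

Run:
```python
from h import *
O=np.array([.496,-.037]);B=np.array([[.981,.194],[-.194,.981]])
for n in('top','scene'):
  d=cam(f'{n}7.npz');img=cv2.GaussianBlur(d['img'],(5,5),0)
  for nm,pts in(('y',[(x,y) for y in range(-24,120,6) for x in(4,)]),('x',[(x,48) for x in range(-54,58,6)])):
    out=[]
    for p in pts:
      X=np.r_[O+B.T@(np.array(p)/1000),.036];c=d['mtx']@(d['R']@X+d['t']);u,v=(c[:2]/c[2]).round().astype(int)
      out.append((p[0] if nm=='x' else p[1],)+tuple(int(a) for a in img[v,u]))
    print(n,nm,*out)
```

```text
top y (-24, 251, 239, 193) (-18, 252, 240, 194) (-12, 252, 241, 195) (-6, 249, 234, 185) (0, 239, 213, 153) (6, 232, 195, 129) (12, 224, 185, 124) (18, 218, 181, 126) (24, 214, 179, 130) (30, 216, 180, 131) (36, 215, 179, 131) (42, 211, 176, 128) (48, 211, 176, 128) (54, 216, 180, 131) (60, 217, 181, 131) (66, 216, 180, 129) (72, 218, 183, 130) (78, 221, 186, 132) (84, 221, 186, 131) (90, 216, 179, 123) (96, 224, 184, 121) (102, 222, 181, 119) (108, 229, 190, 125) (114, 229, 191, 124)
top x (-54, 221, 182, 121) (-48, 229, 191, 126) (-42, 237, 201, 132) (-36, 230, 193, 129) (-30, 224, 190, 134) (-24, 222, 187, 134) (-18, 220, 185, 133) (-12, 216, 180, 130) (-6, 216, 180, 131) (0, 217, 181, 131) (6, 211, 176, 128) (12, 215, 179, 130) (18, 214, 179, 131) (24, 216, 181, 132) (30, 222, 187, 136) (36, 222, 187, 133) (42, 221, 183, 124) (48, 225, 184, 121) (54, 218, 179, 121)
scene y (-24, 255, 233, 187) (-18, 253, 229, 182) (-12, 241, 214, 165) (-6, 225, 193, 140) (0, 223, 187, 130) (6, 223, 187, 128) (12, 215, 182, 130) (18, 213, 182, 133) (24, 213, 182, 134) (30, 212, 181, 133) (36, 212, 180, 132) (42, 212, 181, 131) (48, 213, 181, 132) (54, 214, 182, 133) (60, 215, 184, 134) (66, 216, 184, 134) (72, 218, 187, 134) (78, 218, 186, 134) (84, 219, 186, 132) (90, 219, 184, 128) (96, 222, 186, 127) (102, 224, 188, 128) (108, 221, 185, 127) (114, 215, 181, 125)
scene x (-54, 221, 185, 126) (-48, 224, 188, 128) (-42, 221, 186, 129) (-36, 218, 185, 131) (-30, 220, 188, 136) (-24, 220, 189, 138) (-18, 217, 186, 137) (-12, 216, 185, 136) (-6, 215, 184, 135) (0, 214, 182, 133) (6, 213, 181, 132) (12, 212, 181, 132) (18, 213, 182, 133) (24, 214, 183, 134) (30, 217, 185, 136) (36, 219, 187, 135) (42, 219, 185, 131) (48, 217, 182, 127) (54, 196, 164, 120)
```

Request:
arm_command:
  rows:
    - [[0.024,-0.12,0,0,0,0.024],[0.048,-0.24,0,0,0,0.05],[0.072,-0.36,0,0,0,0.075],[0.096,-0.48,0.04,0,0,0.1],[0.116,-0.57,0.083,0,0,0.114]]

```text
time_s: 17.98
tcp_pos: [0.3655, -0.2467, 0.123]
tool_rot: [[-0.016, 1.0, -0.002], [1.0, 0.016, 0.002], [0.002, -0.002, -1.0]]
force: [0.3, -0.3, -1.0]
finger_gap: 0.0157
grip_force: 30.0
```

Request:
arm_command:
  rows:
    - [[0,0,0,0,0,0],[0,0,0,0,0,0],[0,0,0,0,0,0],[0,0,0,0,0,0],[0,0,0,0,0,0]]

```text
time_s: 18.6
tcp_pos: [0.3683, -0.2487, 0.1245]
tool_rot: [[-0.016, 1.0, 0.0], [1.0, 0.016, -0.0], [-0.0, 0.0, -1.0]]
force: [1.0, -1.1, -0.5]
finger_gap: 0.0157
grip_force: 30.0
```

Request:
arm_command:
  rows:
    - [[-0.018,0.002,0.05,0,0,0],[-0.018,0.002,0.1,0,0,0],[-0.018,0.002,0.15,0,0,0],[-0.018,0.002,0.2,0,0,0],[-0.018,0.002,0.22,0,0,0]]

```text
time_s: 19.23
tcp_pos: [0.3677, -0.2536, 0.057]
tool_rot: [[-0.015, 1.0, -0.002], [1.0, 0.015, 0.001], [0.001, -0.002, -1.0]]
force: [-0.3, 0.3, -0.6]
finger_gap: 0.0158
grip_force: 30.0
```

Request:
arm_command:
  rows:
    - [[0,0,0.01,0,0,0],[0,0,0.02,0,0,0],[0,0,0.03,0,0,0],[0,0,0.037,0,0,0],[0,0,0.037,0,0,0]]

```text
time_s: 19.85
tcp_pos: [0.3685, -0.254, 0.0473]
tool_rot: [[-0.016, 1.0, -0.0], [1.0, 0.016, 0.0], [0.0, -0.0, -1.0]]
force: [0.4, 0.3, -1.5]
finger_gap: 0.0161
grip_force: 30.0
```

Request:
arm_command:
  rows:
    - [[0,0,0,0,0,0],[0,0,0,0,0,0],[0,0,0,0,0,0],[0,0,0,0,0,0],[0,0,0,0,0,0]]
  fingers: 50

```text
time_s: 20.48
tcp_pos: [0.3685, -0.2541, 0.0473]
tool_rot: [[-0.015, 1.0, 0.0], [1.0, 0.015, -0.0], [-0.0, 0.0, -1.0]]
force: [0.1, -0.1, 0.3]
finger_gap: 0.0497
grip_force: 0.0
```

Request:
arm_command:
  rows:
    - [[0,0,-0.06,0,0,0],[0,0,-0.15,0,0,0],[0,0,-0.3,0,0,0],[-0.1,0,-0.45,0,0,0],[-0.25,0,-0.5,0,0,0]]

```text
time_s: 21.1
tcp_pos: [0.3716, -0.3295, 0.2004]
tool_rot: [[-0.019, 1.0, 0.005], [1.0, 0.019, -0.001], [-0.001, 0.005, -1.0]]
force: [0.3, -0.4, -1.3]
finger_gap: 0.0502
grip_force: 0.0
```

Request:
arm_command:
  rows:
    - [[-0.12,0,0,0,0,0],[-0.24,0,0,0,0,0],[-0.36,0,0,0,0,0],[-0.4,0,0,0,0,0],[-0.4,0,0,0,0,0]]

```text
time_s: 21.72
tcp_pos: [0.3711, -0.449, 0.1969]
tool_rot: [[-0.014, 1.0, -0.001], [1.0, 0.014, 0.001], [0.001, -0.001, -1.0]]
force: [-0.8, 0.4, -0.6]
finger_gap: 0.05
grip_force: 0.0
```

```bash
python3 snap.py 8
python3 - <<'E'
from h import *
for n in('scene','top'):
    a=cam(f'{n}0.npz')['img'];d=cam(f'{n}8.npz');b=d['img']
    def handle(i):
        h=cv2.cvtColor(i,cv2.COLOR_RGB2HSV);m=cv2.inRange(h,(0,90,40),(14,255,170))
        m[:,:225]=0;m[:,305:]=0;m[:205]=0;m[260:]=0
        if n=='scene': m[:,260:]=0
        v,u=np.nonzero(m);r=cv2.minAreaRect((ray(d,np.c_[u,v],.072)[:,:2]*1000).astype(np.float32));return len(u),r
    print(n,handle(a),handle(b))
    h=lambda i,lo,hi:[np.round(np.mean(x),1) for x in np.nonzero(cv2.inRange(cv2.cvtColor(i,cv2.COLOR_RGB2HSV),lo,hi)[140:200,170:240])]
    print('marker',h(a,(20,200,150),(28,255,255)),h(b,(20,200,150),(28,255,255)))
    for nm,(u,v,w,hh) in {'car':(245,150,26,13),'tin':(138,206,16,18)}.items() if n=='top' else {'car':(275,182,24,14),'tin':(182,153,12,14)}.items():
        print(nm,np.abs(a[v:v+hh,u:u+w].astype(int)-b[v:v+hh,u:u+w]).mean().round(1))
E
```

```text
21.725 array([ 0.37110171, -0.44902059,  0.19689193]) [-0.8   0.43 -0.65] tcp in board mm [-202.5 -380. ] yaw 0.82
scene (164, ((374.7759704589844, -247.8012237548828), (105.26585388183594, 70.13459777832031), 47.42097854614258)) (164, ((367.38568115234375, -258.9756774902344), (98.94361877441406, 17.9854679107666), 89.76683807373047))
marker [np.float64(22.3), np.float64(67.1)] [np.float64(22.3), np.float64(67.1)]
car 25.9
tin 5.0
top (183, ((368.1124572753906, -253.70370483398438), (13.057441711425781, 92.17076873779297), 1.2195580005645752)) (180, ((369.41973876953125, -253.6843719482422), (10.452336311340332, 92.18800354003906), 1.2209794521331787))
marker [np.float64(27.5), np.float64(35.5)] [np.float64(27.6), np.float64(34.1)]
car 19.5
tin 16.1
```

Run:
```python
from h import *
for n,wins in(('top',{'car':(240,147,36,18),'tin':(134,202,26,24)}),('scene',{'car':(272,178,34,24),'tin':(178,150,20,18)})):
    for k in(0,2,5,8):
        i=cam(f'{n}{k}.npz')['img'];o=[]
        for nm,(u,v,w,h) in wins.items():
            H=cv2.cvtColor(i[v:v+h,u:u+w],cv2.COLOR_RGB2HSV)
            m=cv2.inRange(H,(22,60,150),(36,180,255)) if nm=='car' else cv2.inRange(H,(65,70,30),(90,255,160))
            y,x=np.nonzero(m);o.append((nm,len(x),x.mean().round(1) if len(x) else 0,y.mean().round(1) if len(x) else 0))
        print(n,k,o)
a=np.hstack([cv2.resize(cam(f'top{k}.npz')['img'][140:260,130:310],None,fx=2.2,fy=2.2,interpolation=2) for k in(0,8)])
cv2.imwrite('pics/cmp.png',a[:,:,::-1])
```

```text
top 0 [('car', 94, np.float64(17.2), np.float64(9.2)), ('tin', 51, np.float64(11.4), np.float64(13.5))]
top 2 [('car', 112, np.float64(17.3), np.float64(9.1)), ('tin', 62, np.float64(11.8), np.float64(13.2))]
top 5 [('car', 88, np.float64(19.1), np.float64(8.3)), ('tin', 38, np.float64(11.5), np.float64(12.9))]
top 8 [('car', 106, np.float64(17.3), np.float64(8.9)), ('tin', 65, np.float64(11.7), np.float64(13.2))]
scene 0 [('car', 74, np.float64(12.1), np.float64(12.9)), ('tin', 17, np.float64(9.3), np.float64(8.4))]
scene 2 [('car', 0, 0, 0), ('tin', 16, np.float64(9.2), np.float64(8.6))]
scene 5 [('car', 77, np.float64(11.4), np.float64(13.4)), ('tin', 16, np.float64(9.2), np.float64(8.6))]
scene 8 [('car', 0, 0, 0), ('tin', 14, np.float64(9.4), np.float64(8.5))]
```

```bash
python3 -c "
from cell import *
print(job_done())"
```

```text
the job is handed in; nothing more can be done
None
```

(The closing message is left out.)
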